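# Close up a row of preserve jars with the sliding stop

### The arm

A 7-joint arm with a two-finger parallel gripper is mounted at the origin on the work surface. World frame = base frame: x ahead of the robot, y to its left, z up, the work surface at z = 0. Lengths are in m, angles in rad, forces in N, time in s.
With the tool pointing down it reaches from about 0.425 to 0.925 m from the base axis. Payload 6.8 kg.
Tool frame: the origin (TCP) lies on the centre line of the jaws, within the pads' length; the fingertips stand 14 mm ahead of it and the grasp point (between the pads) lies 5 mm behind it; y points along the fingers, x is the direction in which the jaws open and shut, and the axes are right-handed (so a half turn about y gives the same grasp; the last joint's range is limited). The gripper opens to 85 mm and grips with 20 to 120 N. Pads are 22 mm wide; open, the fingers measure 114 mm over their backs; the gripper's body (76 mm by 85 mm) begins 54 mm behind the grasp point. The pads swing forward as they close: fully open they stand 13 mm farther back than shut.
Start: joints at [1.086, 0.477, 0.022, 1.555, -0.011, 1.109, -0.083], TCP at [0.248, -0.628, 0.22] pointing down, gripper open.
Joint ranges: [-2.96, 2.96], [-0.34, 2.1], [-1.41, 1.46], [0.24, 2.44], [-1.37, 4.51], [0.17, 1.92], [-2.96, 2.96]. Speed limits (rad/s): [2.39, 2.39, 3.14, 3.14, 3.14, 3.14, 3.14].

### API

Orientations are given as a rotation vector (axis times angle).
In Python, from bench import get_obs, vision, ticket gives the robot as it stands. The module is installed in compiled form; this text tells all that it offers.
- The arm moves only by the tool jog_arm, never from a script. Its argument "motion" is a list of rows, each an object of numbers: "gripper": the finger opening in mm, from 0 to 85.4; "tx", "ty", "tz": the shift along the tool's x, y, z in mm; "ax", "ay", "az": the turn, a rotation vector about the tool's x, y, z in rad. In form: [{"gripper": .., "tx": .., "ty": .., "tz": .., "ax": .., "ay": .., "az": ..}, ...]. A call has 1 to 12 rows; each row shifts and turns the commanded pose from where the row before left it, along the tool's axes as they then stand; what a row does not reach is not made up. A row lasts 1/10 s, in which the tool goes at most 50 mm and 8.59 degrees, less where a joint would pass 70% of its speed; a pose out of reach is approached as far as the arm can. A call is refused whole if a number of a shift passes 50 or a number of a turn 0.15, either way. A call with a gripper value outside its range is refused whole. The fingers move at their own pace and stop on an object; "newtons" is the grip in N (left out, the last holds). Time passes only in rows, so rows that do not move let the fingers close. It gives the time, the measured TCP pose, the force and the opening at its end, in the units of the state.
- get_obs(): the state, without advancing time (a new reading comes with each control period).
- vision.grab_frame(name): name is "side" or "top"; returns the picture (400x640x3 uint8, red, green, blue); there is no depth.
- vision.get_calibration(name): a dict with "camera_matrix" (3x3 intrinsics, pixels), "k1" (the pictures are not rectified: a ray, as slopes to the right and down, at radius r is drawn at 1 + k1 r^2 times it, then the intrinsics apply), "world_from_camera" (4x4, takes a point from camera to world coordinates). Camera axes: x right, y down, z forward; pixel columns grow to the right and rows downward; lengths in m; the calibration is good to about 2 mm. A picture is of the moment at which its call begins. get_calibration takes no time and is no camera call.
- ticket.hand_in(): hands the job in, once; it reports no verdict.
The state is a dict: "clock": time; "joints": joint angles; "qvel": joint speeds; "tau": joint torques, N m; "tcp_pos": TCP position; "orientation": TCP orientation; "contact_force": force on the tool from outside, world axes, zero at the start; "moment": the same for the moment, N m; "grip_width": finger opening in m.
Only numpy, scipy, OpenCV 4.12 (cv2) and the standard library are available. Lean on these libraries where they do the work, as an engineer would, in place of code of your own. Each camera call takes 0.05 s, during which the arm holds its last target.

### The job

Get the row of jars ready for labelling. First push the jar that stands out of line across the worktop, back against the rail in the gap between the two jars already there and the sliding stop; then push the sliding stop along the rail until all three jars stand tight together in a straight row against the rail and its fixed end. Only push: keep the jars upright and on the worktop, never lift them, and leave the other things where they are.

Things in the scene. Friction and masses are not known exactly. Their poses are not given: they have to be found in the camera images.
- rail: Fixed aluminium bar 400 long, 20 thick, 30 mm high. Origin on its front face at worktop height; +x away from the robot through the bar, +y along it to the fixed end stop, z up. Bar spans y -225 to 175; the end stop, a plate 45 high reaching 62 forward, has its inner face at y 150. A jar touching the rail has its centre at x -30; the finished row's centres are at y 0, 60, 120.
- stop (a joint): Travel (m, 0 to 0.15) of the white sliding stop towards the fixed end (+y of the rail). A paddle 14 mm thick, 60 forward from the rail's face, 3 to 49 high, on a carriage on the bar (40 long, 47 high, knob to 57). Inner face at rail y = -140 mm + travel: the row of three is tight at 0.110. About 2.5 N of friction, no spring, stays where left.
- stop_outer (a point): Centre of the sliding stop's outer flat face (away from the jars, 60 mm deep, 46 high), 26 mm above the worktop and 30 mm in front of the rail's front face; pushed here the stop moves along +y of the rail.
- stray_jar: Closed glass preserve jar with amber contents and a steel screw lid, round, 60 mm in diameter (lid 57 mm), 62 mm high, about 0.22 kg, standing loose on the worktop; origin at the centre of its underside. It is the one that stands out of line, on the robot's side of the rail.
- row_jar_next: Closed glass preserve jar with amber contents and a steel screw lid, round, 60 mm in diameter (lid 57 mm), 62 mm high, about 0.22 kg, standing loose on the worktop; origin at the centre of its underside. Already in the row against the rail, second from the fixed end stop.
- row_jar_end: Closed glass preserve jar with amber contents and a steel screw lid, round, 60 mm in diameter (lid 57 mm), 62 mm high, about 0.22 kg, standing loose on the worktop; origin at the centre of its underside. Already in the row against the rail, beside the fixed end stop.
- lid_stack: Bystander: stack of steel jar lids, 66 mm across, 36 mm high, standing loose; origin at the centre of its underside.
- tin: Bystander: low steel tin with a paper band, 68 mm across, 44 mm high, standing loose; origin at the centre of its underside.
- oil_bottle: Bystander: green glass bottle, 64 mm across, 190 mm high, loose; origin at the centre of its underside.
- bowl: Bystander: white bowl, 140 mm across, 60 mm high, loose; origin at the centre of its underside.
- funnel: Bystander: steel filling funnel standing on its wide mouth (90 mm across, 55 mm high), loose; origin at the centre of its underside.
- spoon: Bystander: steel spoon with a wooden handle, lying loose on the worktop beyond the rail.
Things that resemble listed ones, but are neither listed nor needed, are in the scene too. Leave any turquoise look-alike of the row_jar_end alone. What is shaped like the stray_jar but turquoise is not meant.

How it is judged:
By the outcome, as a careful person would: the job done as asked, in the order asked, and still so for the second after the job is handed in, with the robot touching nothing.
It also fails if it takes over 51 s, if anything falls off the work surface, if the arm or the gripper's body presses on something with over 40 N, if the wrist force passes 120 N, or if a joint passes its speed limit or range.

## Working session

There is one attempt and no reset: what is moved stays moved. The work goes in short steps, Python scripts to look and compute and a tool call to move; the robot and the scene stay as the last step left them, time stands still between calls to the robot, and variables do not carry over. Pictures are saved under pics/ and viewed, and the job is handed in when it is done.

Besides the shell and the picture viewer there is one more tool, called after "Emit:" in YAML: its name, and indented under it one key for each argument. jog_arm: Moves the arm, as the interface text tells. Its arguments: {"type":"object","properties":{"motion":{"type":"array"},"newtons":{"type":"number"}},"required":["motion"]}

```bash
mkdir -p pics; python3 - <<'E'
from bench import get_obs, vision, ticket
import cv2
print(get_obs())
for n in ("side","top"):
    im=vision.grab_frame(n); cv2.imwrite(f"pics/{n}0.png",im[:,:,::-1]); c=vision.get_calibration(n); print(n,c)
E
```

```text
{'clock': 0.0, 'joints': array([ 1.08589415,  0.4777848 ,  0.0223149 ,  1.55647385, -0.01149719,
        1.10931537, -0.08308289]), 'qvel': array([-5.32967161e-04,  1.84402562e-04,  6.83387675e-04,  1.10791099e-03,
        1.69232900e-03, -7.30685994e-04,  3.24539310e-05]), 'tau': array([ 8.82837267e-04, -5.96444857e+01,  1.60811618e+00, -2.81190079e+01,
        1.25311731e-02,  9.30764334e-03, -3.01572220e-05]), 'tcp_pos': array([ 0.24813026, -0.62706072,  0.21892607]), 'orientation': array([-1.36328916,  0.9284608 , -0.92581899]), 'contact_force': array([-0.03794055,  0.01106627,  1.12032721]), 'moment': array([ 0.02686417, -0.00342169,  0.01375482]), 'grip_width': 0.08558986565085155}
side {'camera_matrix': array([[467.75939419,   0.        , 315.93354057],
       [  0.        , 467.75939419, 196.20227461],
       [  0.        ,   0.        ,   1.        ]]), 'k1': 0.03363111284973828, 'world_from_camera': array([[-0.78514242, -0.35247094,  0.50923041, -0.20779456],
       [-0.6193113 ,  0.44977912, -0.64354662,  0.97371097],
       [-0.00220973, -0.8206479 , -0.5714299 ,  0.89561777],
       [ 0.        ,  0.        ,  0.        ,  1.        ]])}
top {'camera_matrix': array([[389.09786709,   0.        , 317.60514816],
       [  0.        , 389.09786709, 200.0828401 ],
       [  0.        ,   0.        ,   1.        ]]), 'k1': -0.06456780347580562, 'world_from_camera': array([[ 0.01770534, -0.98161691,  0.19003886,  0.30847072],
       [-0.99950206, -0.02234165, -0.02228189,  0.03066562],
       [ 0.02611806, -0.18954972, -0.98152369,  1.28156304],
       [ 0.        ,  0.        ,  0.        ,  1.        ]])}
```

View pics/side0.png

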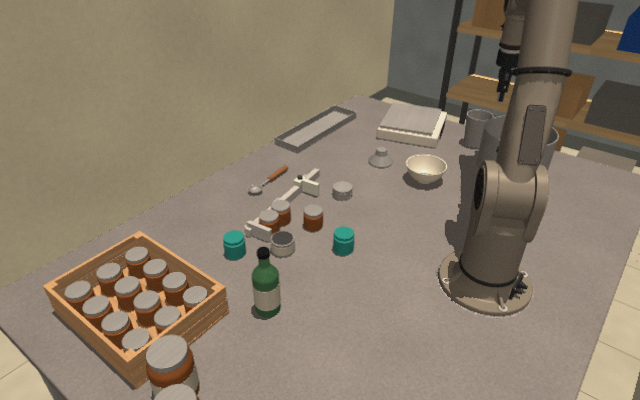

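View pics/top0.png

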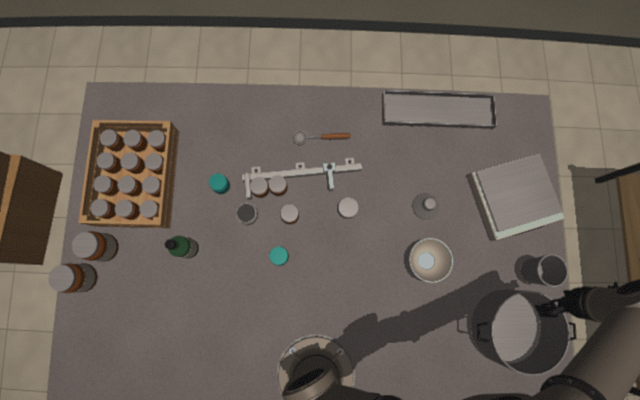

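```bash
cat > h.py <<'E'
import numpy as np, cv2
from bench import get_obs, vision
def ray(n,u,v):
    c=vision.get_calibration(n);K=c["camera_matrix"];d=np.array([(u-K[0,2])/K[0,0],(v-K[1,2])/K[1,1]])
    s=d.copy()
    for _ in range(20): s=d/(1+c["k1"]*(s@s))
    T=c["world_from_camera"]; return T[:3,3],T[:3,:3]@np.array([s[0],s[1],1])
def atz(n,u,v,z):
    o,d=ray(n,u,v); return (o+d*(z-o[2])/d[2])
def proj(n,p):
    c=vision.get_calibration(n);K=c["camera_matrix"];T=c["world_from_camera"]
    q=T[:3,:3].T@(np.asarray(p,float)-T[:3,3]); s=q[:2]/q[2]; s=s*(1+c["k1"]*(s@s)); return s*[K[0,0],K[1,1]]+K[:2,2]
def crop(im,x0,y0,x1,y1,f,name):
    c=im[y0:y1,x0:x1]; cv2.imwrite(name,cv2.resize(c,None,fx=f,fy=f,interpolation=cv2.INTER_CUBIC)[...,::-1])
E
python3 - <<'E'
import cv2
from h import *
a=cv2.imread("pics/top0.png")[...,::-1];crop(a,230,145,380,245,5,"pics/tc0.png")
a=cv2.imread("pics/side0.png")[...,::-1];crop(a,215,160,375,270,5,"pics/sc0.png")
E
```

```text
(no output)
```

View pics/tc0.png

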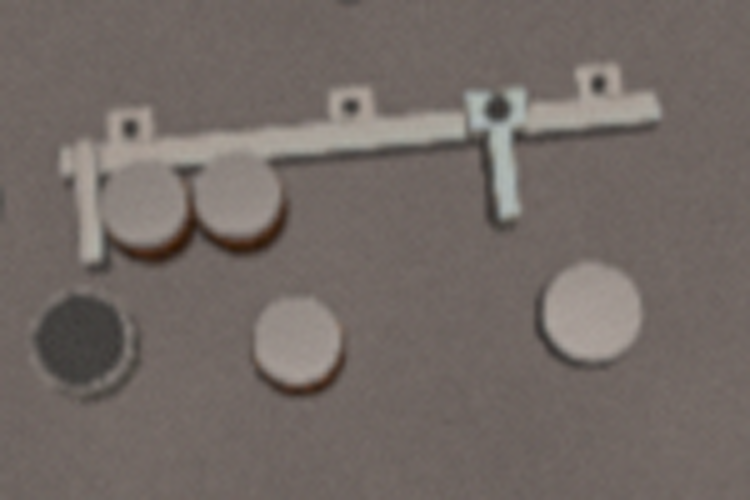

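View pics/sc0.png

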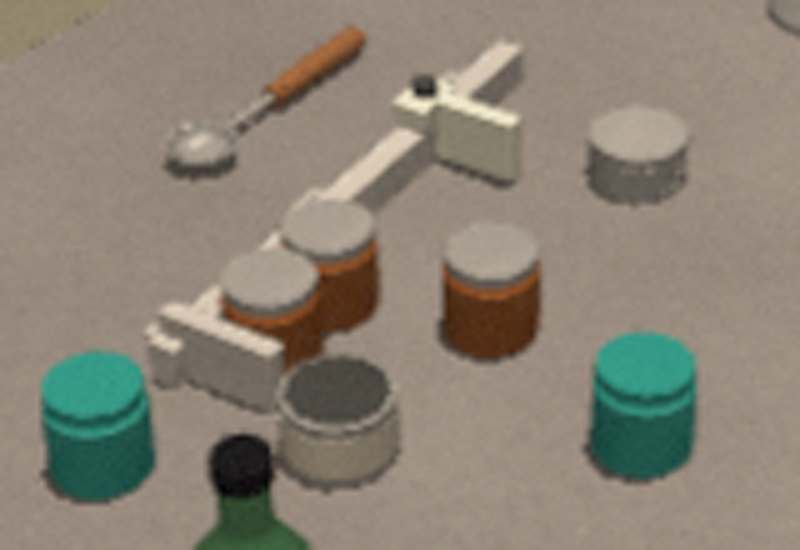

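```bash
cat > fit.py <<'E'
from h import *
from scipy.optimize import least_squares
def px(u,v,x0,y0): return np.array([x0+(u+.5)/5-.5,y0+(v+.5)/5-.5])
T=lambda u,v:("top",px(u,v,230,145)); S=lambda u,v:("side",px(u,v,215,160))
P=[]
f=lambda *a:P.append(a)
# rail-frame pts (x,y,z, moves with stop)
f((0,-.225,.03),0,T(661,118)); f((.02,-.225,.03),0,T(655,92))
f((-.062,.150,.045),0,T(102,262)); 
f((-.060,-.140,.049),1,T(496,219)); f((-.060,-.154,.049),1,T(521,214))
f((-.03,.120,.062),0,T(147,203)); f((-.03,.06,.062),0,T(239,196))
f((-.03,.120,.062),0,S(271,281)); f((-.03,.06,.062),0,S(329,229))
f((-.060,-.154,.049),1,S(520,121)); 
f((-.062,.150,.045),0,S(283,345))
f((0,-.225,.03),0,S(522,50))
def w(p,q,m):
    x,y,a,t=q; X,Y,Z=p; Y=Y+t*m; return np.array([x+np.cos(a)*X-np.sin(a)*Y,y+np.sin(a)*X+np.cos(a)*Y,Z])
def res(q): return np.concatenate([proj(o[0],w(p,q,m))-o[1] for p,m,o in P])
if __name__=="__main__":
    r=least_squares(res,[.75,.05,0.1,0],loss='soft_l1');q=r.x;print(q);print(r.fun.reshape(-1,2).round(1))
    print(atz("top",*T(298,343)[1],.062),atz("side",*S(491,253)[1],.062))
    print("lidstack",atz("top",*T(591,311)[1],.036),"tin",atz("top",*T(80,340)[1],.044), "tq",atz("side",*S(645,365)[1],.062),atz("top",279,256,.062))
    print("tin side",atz("side",*S(337,391)[1],.044),"lid side",atz("side",*S(638,135)[1],.036))
    print("row",atz("top",*T(147,203)[1],.062),atz("top",*T(239,196)[1],.062),atz("side",*S(271,281)[1],.062),atz("side",*S(329,229)[1],.062))
    np.save("q.npy",q)
    ims={n:cv2.resize(cv2.imread(f"pics/{n}0.png"),None,fx=5,fy=5,interpolation=cv2.INTER_CUBIC) for n in("top","side")}
    def line(ps,m,c):
        for n in ims:
            pt=[((proj(n,w(p,q,m))+.5)*5-.5).round().astype(int) for p in ps]
            cv2.polylines(ims[n],[np.array(pt)],True,c,1)
    line([(0,-.225,.03),(0,.175,.03),(.02,.175,.03),(.02,-.225,.03)],0,(0,0,255))
    line([(0,.15,.045),(-.062,.15,.045),(-.062,.15,0),(0,.15,0)],0,(0,0,255))
    line([(0,-.14,.049),(-.06,-.14,.049),(-.06,-.154,.049),(0,-.154,.049)],1,(0,255,0))
    th=np.linspace(0,6.28,40)
    for y in(.06,.12): line([(-.03+.0285*np.cos(k),y+.0285*np.sin(k),.062) for k in th],0,(255,0,0))
    cv2.imwrite("pics/tf.png",ims["top"][145*5:245*5,230*5:380*5]);cv2.imwrite("pics/sf.png",ims["side"][160*5:270*5,215*5:375*5])
E
python3 fit.py
```

```text
[0.63242845 0.08020945 0.1291379  0.0331375 ]
[[-0.2  0.4]
 [ 0.2 -0.1]
 [ 0.1  0.4]
 [ 0.1 -0. ]
 [-0.6  0.5]
 [-1.1  0.5]
 [-0.8 -0. ]
 [-0.4 -1.4]
 [-0.4 -1.2]
 [ 0.1 -1.3]
 [ 0.5 -0.7]
 [ 0.  -1.2]]
[0.50023486 0.09222306 0.062     ] [0.49709645 0.09817753 0.062     ]
lidstack [ 0.52958197 -0.09640777  0.036     ] tin [0.50187626 0.23315189 0.044     ] tq [0.36341951 0.12726133 0.062     ] [0.36506053 0.11973218 0.062     ]
tin side [0.49922208 0.23519826 0.044     ] lid side [ 0.52424212 -0.09176774  0.036     ]
row [0.58895367 0.19193492 0.062     ] [0.59493327 0.1331171  0.062     ] [0.58173912 0.19962453 0.062     ] [0.58968669 0.13970671 0.062     ]
```

View pics/tf.png

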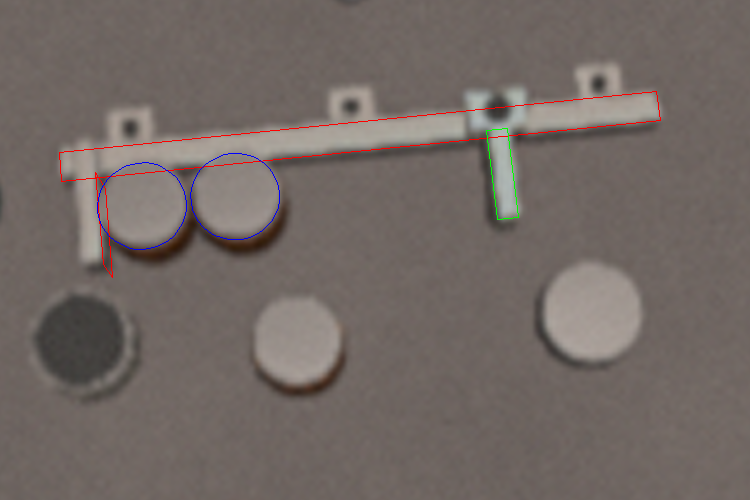

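View pics/sf.png

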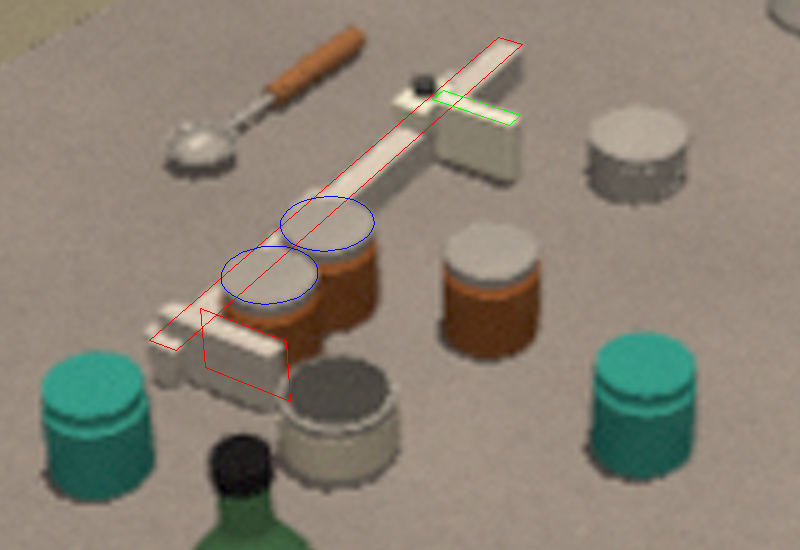

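```bash
cat > plan.py <<'E'
from h import *
from scipy.spatial.transform import Rotation as R
q=np.load("q.npy")
def r2w(X,Y,Z=0): x,y,a=q[:3]; return np.array([x+np.cos(a)*X-np.sin(a)*Y,y+np.sin(a)*X+np.cos(a)*Y,Z])
def w2r(p): x,y,a=q[:3]; d=np.array([p[0]-x,p[1]-y]); return np.array([np.cos(a)*d[0]+np.sin(a)*d[1],-np.sin(a)*d[0]+np.cos(a)*d[1],p[2]])
def st(o=None):
    o=get_obs(); M=R.from_rotvec(o["orientation"]).as_matrix()
    print("t",round(o["clock"],2),"tcp",o["tcp_pos"].round(4),"rail",w2r(o["tcp_pos"]).round(4),"F",o["contact_force"].round(1),"w",round(o["grip_width"],4))
    return o,M
def to(p,M0,o):  # tool mm
    return (M0.T@(np.asarray(p)-o["tcp_pos"])*1000).round(1)
E
python3 - <<'E'
from plan import *
o,M=st(); print(M.round(3))
a=q[2]
for s in(1,-1):
    xt=s*np.array([-np.sin(a),np.cos(a),0]); yt=np.array([0,0,-1.]); zt=np.cross(xt,yt)
    G=np.stack([xt,yt,zt],1); print(s,R.from_matrix(M.T@G).as_rotvec().round(3))
print(w2r([.4987,.0952,0]), "via",to([.5,-.3,.22],M,o))
for n in("top","side"): print(proj(n,r2w(-.13,.032,.031)))
E
```

```text
t 0.1 tcp [ 0.2481 -0.6272  0.219 ] rail [-0.4722 -0.652   0.219 ] F [ 0.5 -0.3  0.3] w 0.0854
[[ 0.368 -0.001  0.93 ]
 [-0.93   0.001  0.368]
 [-0.002 -1.    -0.   ]]
1 [-2.000e-03 -2.894e+00 -0.000e+00]
-1 [ 0.     0.248 -0.002]
[-0.13068446  0.03208718  0.        ] via [-211.5   -0.7  354.6]
[288.70914698 214.93122136]
[312.88226725 217.67144174]
```

Emit:
jog_arm:
  motion:
    - {"gripper":40,"ay":0.08,"tx":-10,"tz":10}
    - {"ay":0.08,"tx":-20,"tz":20}
    - {"ay":0.088,"tx":-25,"tz":25}
    - {"tx":-27,"tz":27}
    - {"tx":-27,"tz":27}
    - {"tx":-27,"tz":27}
    - {"tx":-27,"tz":27}
    - {"tx":-27,"tz":27}
    - {"tx":-27,"tz":27}
    - {"tx":-27,"tz":27}
    - {"tx":-27,"tz":27}
    - {"tx":-20,"tz":20}

```text
schema error: expected keys gripper, tx, ty, tz, ax, ay, az
```

```bash
python3 - <<'E'
from plan import *
o,M=st(); print(M.round(3),to(r2w(-.186,.036,.15),M,o))
E
```

```text
t 0.1 tcp [ 0.2481 -0.6272  0.219 ] rail [-0.4722 -0.652   0.219 ] F [ 0.5 -0.3  0.3] w 0.0854
[[ 0.368 -0.001  0.93 ]
 [-0.93   0.001  0.368]
 [-0.002 -1.    -0.   ]] [-596.7   69.9  446.1]
```

All keys are required in every row.

Emit:
jog_arm:
  motion:
    - {"gripper":40,"tx":-10,"ty":0,"tz":10,"ax":0,"ay":0.08,"az":0}
    - {"gripper":40,"tx":-20,"ty":0,"tz":20,"ax":0,"ay":0.08,"az":0}
    - {"gripper":40,"tx":-25,"ty":0,"tz":25,"ax":0,"ay":0.088,"az":0}
    - {"gripper":40,"tx":-27,"ty":0,"tz":27,"ax":0,"ay":0,"az":0}
    - {"gripper":40,"tx":-27,"ty":0,"tz":27,"ax":0,"ay":0,"az":0}
    - {"gripper":40,"tx":-27,"ty":0,"tz":27,"ax":0,"ay":0,"az":0}
    - {"gripper":40,"tx":-27,"ty":0,"tz":27,"ax":0,"ay":0,"az":0}
    - {"gripper":40,"tx":-27,"ty":0,"tz":27,"ax":0,"ay":0,"az":0}
    - {"gripper":40,"tx":-27,"ty":0,"tz":27,"ax":0,"ay":0,"az":0}
    - {"gripper":40,"tx":-27,"ty":0,"tz":27,"ax":0,"ay":0,"az":0}
    - {"gripper":40,"tx":-27,"ty":0,"tz":27,"ax":0,"ay":0,"az":0}
    - {"gripper":40,"tx":-20,"ty":0,"tz":20,"ax":0,"ay":0,"az":0}

```text
clock: 1.3
tcp_pos: [0.4914, -0.2928, 0.2196]
orientation: [-1.268, 1.112, -1.111]
contact_force: [0.7, -1.0, 0.5]
grip_width: 0.0403
```

```bash
python3 - <<'E'
from plan import *
o,M=st(); print(M.round(3),to(r2w(-.186,.036,.15),M,o))
E
```

```text
t 1.3 tcp [ 0.4914 -0.2928  0.2196] rail [-0.1879 -0.3517  0.2196] F [ 0.7 -1.   0.5] w 0.0403
[[ 0.131 -0.     0.991]
 [-0.991  0.001  0.131]
 [-0.001 -1.     0.   ]] [-387.7   70.     2.7]
```

Emit:
jog_arm:
  motion:
    - {"gripper":40,"tx":-20,"ty":0,"tz":1,"ax":0,"ay":0,"az":0}
    - {"gripper":40,"tx":-35,"ty":7,"tz":1,"ax":0,"ay":0,"az":0}
    - {"gripper":40,"tx":-35,"ty":7,"tz":0,"ax":0,"ay":0,"az":0}
    - {"gripper":40,"tx":-35,"ty":7,"tz":0,"ax":0,"ay":0,"az":0}
    - {"gripper":40,"tx":-35,"ty":7,"tz":0,"ax":0,"ay":0,"az":0}
    - {"gripper":40,"tx":-35,"ty":7,"tz":0,"ax":0,"ay":0,"az":0}
    - {"gripper":40,"tx":-35,"ty":7,"tz":0,"ax":0,"ay":0,"az":0}
    - {"gripper":40,"tx":-35,"ty":7,"tz":0,"ax":0,"ay":0,"az":0}
    - {"gripper":40,"tx":-35,"ty":7,"tz":0,"ax":0,"ay":0,"az":0}
    - {"gripper":40,"tx":-35,"ty":7,"tz":0,"ax":0,"ay":0,"az":0}
    - {"gripper":40,"tx":-35,"ty":7,"tz":0,"ax":0,"ay":0,"az":0}
    - {"gripper":40,"tx":-18,"ty":0,"tz":0,"ax":0,"ay":0,"az":0}

```text
clock: 2.5
tcp_pos: [0.4408, 0.0923, 0.149]
orientation: [-1.27, 1.113, -1.11]
contact_force: [0.8, -0.7, -0.2]
grip_width: 0.0399
```

```bash
python3 - <<'E'
from plan import *
o,M=st(); print(M.round(3),to(r2w(-.186,.036,.035),M,o))
print(proj("side",o["tcp_pos"]),proj("top",o["tcp_pos"]))
a=vision.grab_frame("side");crop(a,215,120,375,270,5,"pics/s1.png")
E
```

```text
t 2.5 tcp [0.4408 0.0923 0.149 ] rail [-0.1885  0.0367  0.149 ] F [ 0.8 -0.7 -0.2] w 0.0399
[[ 0.132 -0.002  0.991]
 [-0.991  0.     0.132]
 [-0.001 -1.    -0.002]] [  0.8 114.    2.7]
[329.45750444 191.82998531] [287.18034886 228.6439143 ]
```

View pics/s1.png

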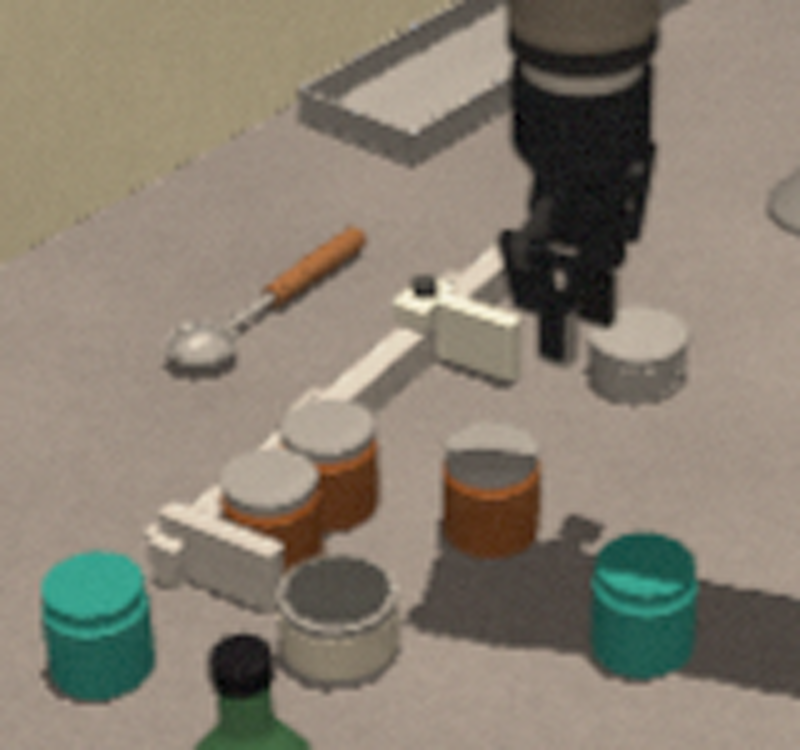

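```bash
python3 - <<'E'
from plan import *
o,M=st()
a=vision.grab_frame("top");crop(a,230,145,380,265,5,"pics/t1.png")
for dz in(0,-.014,.01,.02):
  for s in (1,-1):
    p=o["tcp_pos"]+M@np.array([s*.027,-dz,0])
    print(dz,s,((proj("side",p)-[215,120])*5).round(),((proj("top",p)-[230,145])*5).round())
E
```

```text
t 2.55 tcp [0.4409 0.0945 0.1495] rail [-0.1881  0.0389  0.1495] F [-0.8  1.6 -0.3] w 0.0401
0 1 [593. 337.] [328. 413.]
0 -1 [546. 384.] [236. 423.]
-0.014 1 [592. 358.] [329. 416.]
-0.014 -1 [546. 404.] [238. 426.]
0.01 1 [593. 323.] [328. 411.]
0.01 -1 [546. 369.] [235. 421.]
0.02 1 [593. 308.] [327. 408.]
0.02 -1 [546. 354.] [233. 419.]
```

View pics/t1.png

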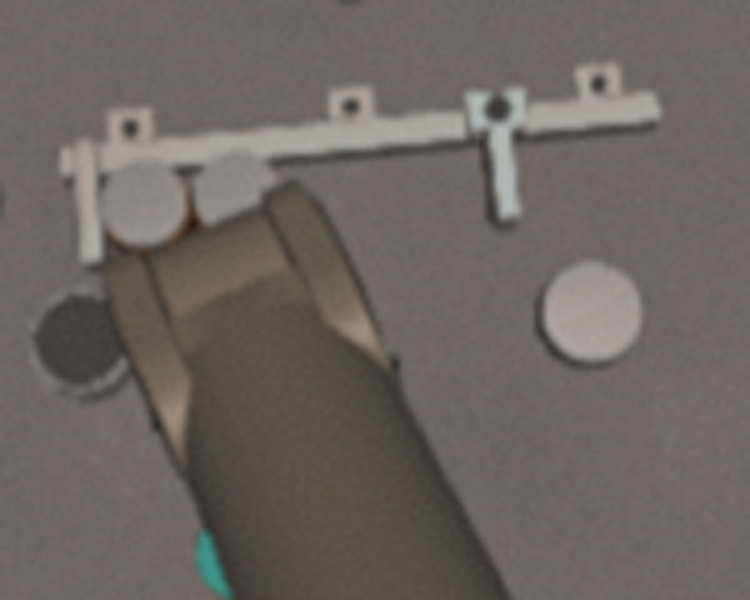

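```bash
python3 - <<'E'
from plan import *
o,M=st()
a=vision.grab_frame("side");c=a[150:205,300:355]
c=(255*(np.clip(c/255.,0,1))**.5).astype('uint8');cv2.imwrite("pics/s2.png",cv2.resize(c,None,fx=10,fy=10,interpolation=cv2.INTER_CUBIC)[...,::-1])
for s in (1,-1):
    for dz in (0,-.014):
      print(((proj("side",o["tcp_pos"]+M@np.array([s*.027,-dz,0]))-[300,150])*10).round())
E
```

```text
t 2.6 tcp [0.4415 0.0923 0.1497] rail [-0.1878  0.0366  0.1497] F [-0.1 -0.3 -0.2] w 0.04
[339. 370.]
[338. 410.]
[245. 463.]
[245. 504.]
```

View pics/s2.png

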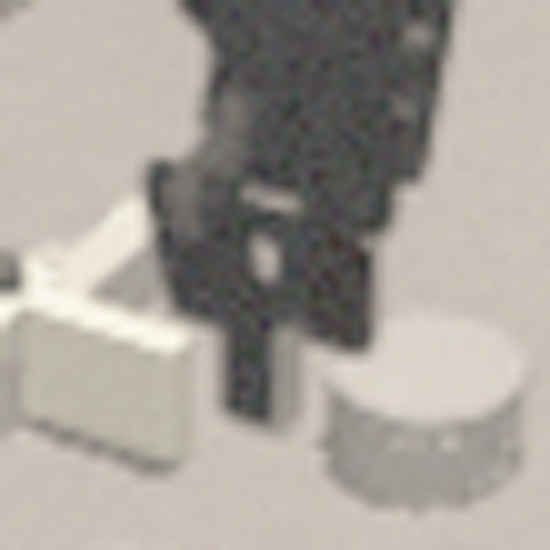

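Emit:
jog_arm:
  motion:
    - {"gripper":40,"tx":0,"ty":15,"tz":0,"ax":0,"ay":0,"az":0}
    - {"gripper":40,"tx":0,"ty":25,"tz":0,"ax":0,"ay":0,"az":0}
    - {"gripper":40,"tx":0,"ty":25,"tz":0,"ax":0,"ay":0,"az":0}
    - {"gripper":40,"tx":0,"ty":18,"tz":0,"ax":0,"ay":0,"az":0}
    - {"gripper":40,"tx":0,"ty":6,"tz":0,"ax":0,"ay":0,"az":0}
    - {"gripper":40,"tx":0,"ty":0,"tz":0,"ax":0,"ay":0,"az":0}

```text
clock: 3.25
tcp_pos: [0.4418, 0.0883, 0.0604]
orientation: [-1.269, 1.116, -1.115]
contact_force: [-0.6, 0.1, 0.6]
grip_width: 0.04
```

```bash
python3 - <<'E'
from plan import *
o,M=st()
a=vision.grab_frame("side");c=a[175:255,280:380]
c=(255*(np.clip(c/255.,0,1))**.6).astype('uint8');cv2.imwrite("pics/s3.png",cv2.resize(c,None,fx=7,fy=7,interpolation=cv2.INTER_CUBIC)[...,::-1])
for s in (1,-1):
    for dz in (0,-.014):
      print(((proj("side",o["tcp_pos"]+M@np.array([s*.027,-dz,0]))-[280,175])*7).round())
print(proj("side",[0,0,0]))
E
```

```text
t 3.25 tcp [0.4418 0.0883 0.0604] rail [-0.188   0.0326  0.0604] F [-0.6  0.1  0.6] w 0.04
[378. 254.]
[378. 280.]
[315. 321.]
[315. 347.]
[482.93378286 280.78331227]
```

View pics/s3.png

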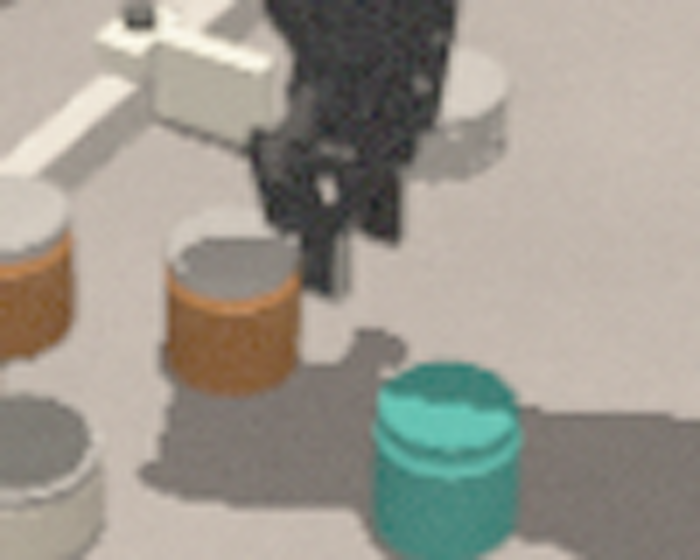

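Emit:
jog_arm:
  motion:
    - {"gripper":40,"tx":0,"ty":10,"tz":0,"ax":0,"ay":0,"az":0}
    - {"gripper":40,"tx":0,"ty":10,"tz":0,"ax":0,"ay":0,"az":0}
    - {"gripper":40,"tx":0,"ty":6,"tz":0,"ax":0,"ay":0,"az":0}
    - {"gripper":40,"tx":0,"ty":0,"tz":0,"ax":0,"ay":0,"az":0}

```text
clock: 3.7
tcp_pos: [0.4415, 0.0893, 0.034]
orientation: [-1.269, 1.115, -1.113]
contact_force: [-0.0, -0.4, 0.2]
grip_width: 0.0397
```

```bash
python3 - <<'E'
from plan import *
o,M=st()
a=vision.grab_frame("side");c=a[175:255,280:380]
c=(255*(np.clip(c/255.,0,1))**.6).astype('uint8');cv2.imwrite("pics/s4.png",cv2.resize(c,None,fx=7,fy=7,interpolation=cv2.INTER_CUBIC)[...,::-1])
for s in (1,-1):
    for dz in (0,-.014):
      print(((proj("side",o["tcp_pos"]+M@np.array([s*.027,-dz,0]))-[280,175])*7).round())
a=vision.grab_frame("top");crop(a,230,145,380,265,5,"pics/t4.png")
E
```

```text
t 3.7 tcp [0.4415 0.0893 0.034 ] rail [-0.1882  0.0336  0.034 ] F [-0.  -0.4  0.2] w 0.0397
[376. 304.]
[376. 330.]
[314. 372.]
[313. 398.]
```

View pics/s4.png

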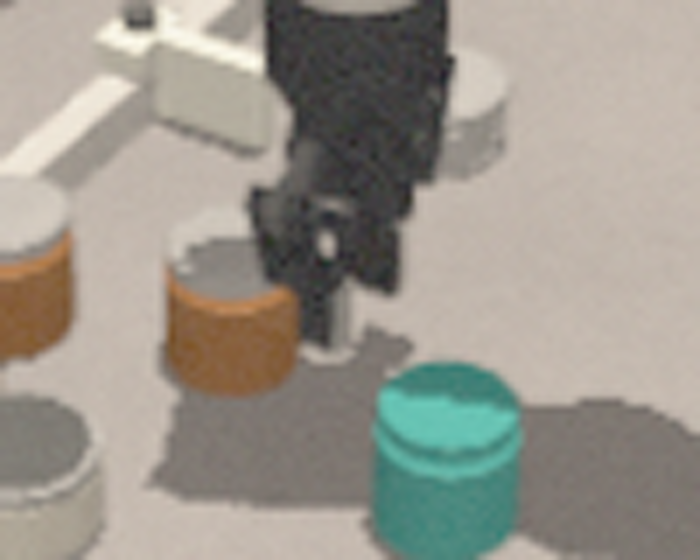

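View pics/t4.png

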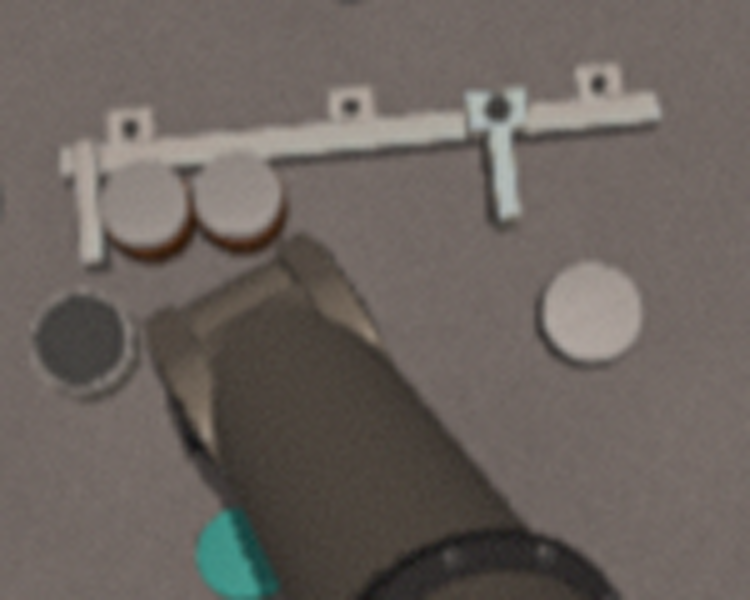

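```bash
python3 - <<'E'
from plan import *
for z in(.02,.03,.04,.05,.06): print(z,atz("side",326.4,224.6,z),w2r(atz("side",326.4,224.6,z)))
o=get_obs();print(o["tau"].round(1))
E
```

```text
0.02 [0.45497718 0.08568256 0.02      ] [-0.17526886  0.02827957  0.02      ]
0.03 [0.44740799 0.09582429 0.03      ] [-0.18146898  0.03931162  0.03      ]
0.04 [0.4398388  0.10596603 0.04      ] [-0.1876691   0.05034366  0.04      ]
0.05 [0.43226961 0.11610776 0.05      ] [-0.19386921  0.0613757   0.05      ]
0.06 [0.42470042 0.1262495  0.06      ] [-0.20006933  0.07240775  0.06      ]
[ -0.  -43.   -1.7 -15.6   0.   -0.   -0. ]
```

Emit:
jog_arm:
  motion:
    - {"gripper":40,"tx":0,"ty":5,"tz":0,"ax":0,"ay":0,"az":0}
    - {"gripper":40,"tx":0,"ty":5,"tz":0,"ax":0,"ay":0,"az":0}
    - {"gripper":40,"tx":0,"ty":2,"tz":0,"ax":0,"ay":0,"az":0}
    - {"gripper":40,"tx":0,"ty":0,"tz":0,"ax":0,"ay":0,"az":0}

```text
clock: 4.2
tcp_pos: [0.4419, 0.0894, 0.0225]
orientation: [-1.268, 1.114, -1.113]
contact_force: [-0.3, -0.4, 0.3]
grip_width: 0.0401
```

```bash
python3 - <<'E'
from plan import *
o,M=st()
a=vision.grab_frame("side");c=a[195:245,300:350]
c=(255*(np.clip(c/255.,0,1))**.45).astype('uint8');cv2.imwrite("pics/s5.png",cv2.resize(c,None,fx=12,fy=12,interpolation=cv2.INTER_CUBIC)[...,::-1])
for s in (1,-1):
    for dz in (0,-.014):
      print(((proj("side",o["tcp_pos"]+M@np.array([s*.027,-dz,0]))-[300,195])*12).round())
E
```

```text
t 4.2 tcp [0.4419 0.0894 0.0225] rail [-0.1878  0.0337  0.0225] F [-0.3 -0.4  0.3] w 0.0401
[402. 317.]
[401. 361.]
[295. 434.]
[295. 478.]
```

View pics/s5.png

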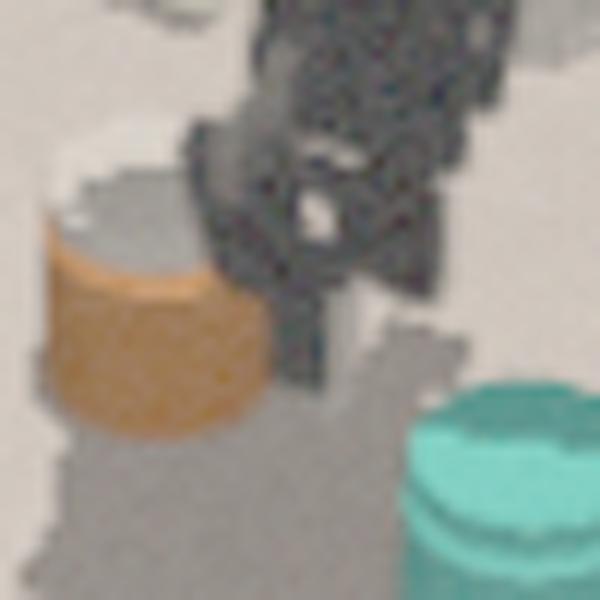

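Emit:
jog_arm:
  motion:
    - {"gripper":40,"tx":0,"ty":3,"tz":0,"ax":0,"ay":0,"az":0}
    - {"gripper":40,"tx":0,"ty":3,"tz":0,"ax":0,"ay":0,"az":0}
    - {"gripper":40,"tx":0,"ty":2,"tz":0,"ax":0,"ay":0,"az":0}
    - {"gripper":40,"tx":0,"ty":0,"tz":0,"ax":0,"ay":0,"az":0}

```text
clock: 4.65
tcp_pos: [0.442, 0.0894, 0.0146]
orientation: [-1.268, 1.114, -1.114]
contact_force: [0.2, 0.3, 0.2]
grip_width: 0.0399
```

Emit:
jog_arm:
  motion:
    - {"gripper":40,"tx":0,"ty":1.5,"tz":0,"ax":0,"ay":0,"az":0}
    - {"gripper":40,"tx":0,"ty":1.5,"tz":0,"ax":0,"ay":0,"az":0}
    - {"gripper":40,"tx":0,"ty":0,"tz":0,"ax":0,"ay":0,"az":0}

```text
clock: 4.95
tcp_pos: [0.4421, 0.0894, 0.0118]
orientation: [-1.268, 1.114, -1.114]
contact_force: [0.8, -0.2, -0.1]
grip_width: 0.04
```

```bash
python3 - <<'E'
from plan import *
o,M=st()
a=vision.grab_frame("side");c=a[195:245,300:350]
c=(255*(np.clip(c/255.,0,1))**.45).astype('uint8');cv2.imwrite("pics/s6.png",cv2.resize(c,None,fx=12,fy=12,interpolation=cv2.INTER_CUBIC)[...,::-1])
for s in (1,-1):
    for dz in (0,-.01):
      print(((proj("side",o["tcp_pos"]+M@np.array([s*.027,-dz,0]))-[300,195])*12).round())
E
```

```text
t 4.95 tcp [0.4421 0.0894 0.0118] rail [-0.1875  0.0337  0.0118] F [ 0.8 -0.2 -0.1] w 0.04
[401. 351.]
[400. 381.]
[294. 467.]
[294. 499.]
```

View pics/s6.png

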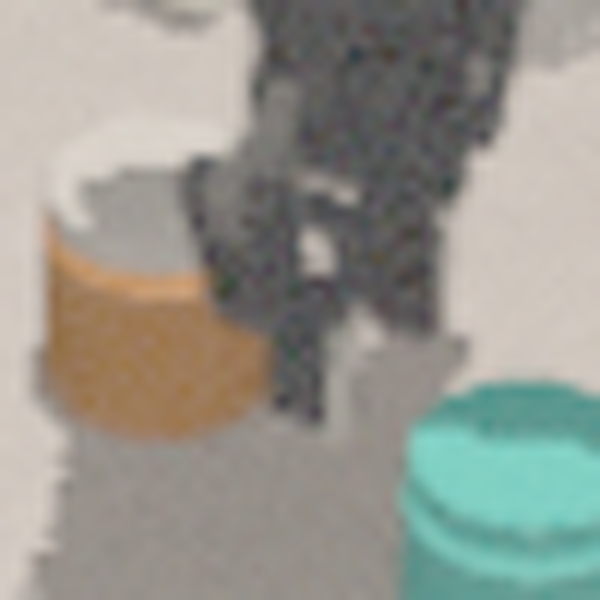

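Emit:
jog_arm:
  motion:
    - {"gripper":40,"tx":0,"ty":1.5,"tz":0,"ax":0,"ay":0,"az":0}
    - {"gripper":40,"tx":0,"ty":0,"tz":0,"ax":0,"ay":0,"az":0}

```text
clock: 5.2
tcp_pos: [0.4422, 0.0895, 0.0103]
orientation: [-1.267, 1.114, -1.114]
contact_force: [0.3, -0.6, -0.8]
grip_width: 0.0396
```

Emit:
jog_arm:
  motion:
    - {"gripper":40,"tx":0,"ty":1.5,"tz":0,"ax":0,"ay":0,"az":0}
    - {"gripper":40,"tx":0,"ty":0,"tz":0,"ax":0,"ay":0,"az":0}

```text
clock: 5.4
tcp_pos: [0.4421, 0.0895, 0.0088]
orientation: [-1.268, 1.114, -1.114]
contact_force: [-1.6, -0.8, -0.2]
grip_width: 0.0398
```

Emit:
jog_arm:
  motion:
    - {"gripper":40,"tx":0,"ty":1.5,"tz":0,"ax":0,"ay":0,"az":0}
    - {"gripper":40,"tx":0,"ty":0,"tz":0,"ax":0,"ay":0,"az":0}

```text
clock: 5.6
tcp_pos: [0.4421, 0.0895, 0.0073]
orientation: [-1.268, 1.114, -1.114]
contact_force: [0.5, -0.6, 0.2]
grip_width: 0.0402
```

Emit:
jog_arm:
  motion:
    - {"gripper":40,"tx":0,"ty":1.5,"tz":0,"ax":0,"ay":0,"az":0}
    - {"gripper":40,"tx":0,"ty":0,"tz":0,"ax":0,"ay":0,"az":0}

```text
clock: 5.8
tcp_pos: [0.4421, 0.0894, 0.0057]
orientation: [-1.268, 1.114, -1.114]
contact_force: [-0.7, -0.6, 0.2]
grip_width: 0.04
```

Emit:
jog_arm:
  motion:
    - {"gripper":40,"tx":0,"ty":1.5,"tz":0,"ax":0,"ay":0,"az":0}
    - {"gripper":40,"tx":0,"ty":0,"tz":0,"ax":0,"ay":0,"az":0}

```text
clock: 6.0
tcp_pos: [0.4421, 0.0895, 0.0043]
orientation: [-1.267, 1.114, -1.114]
contact_force: [0.3, 0.2, -0.2]
grip_width: 0.04
```

```bash
python3 - <<'E'
from plan import *
o,M=st()
a=vision.grab_frame("side");c=a[195:245,300:350]
c=(255*(np.clip(c/255.,0,1))**.45).astype('uint8');cv2.imwrite("pics/s7.png",cv2.resize(c,None,fx=12,fy=12,interpolation=cv2.INTER_CUBIC)[...,::-1])
for s in (1,-1):
    for dz in (0,-.01):
      print(((proj("side",o["tcp_pos"]+M@np.array([s*.027,-dz,0]))-[300,195])*12).round())
E
```

```text
t 6.0 tcp [0.4421 0.0895 0.0043] rail [-0.1875  0.0337  0.0043] F [ 0.3  0.2 -0.2] w 0.04
[400. 374.]
[399. 405.]
[294. 491.]
[294. 522.]
```

View pics/s7.png

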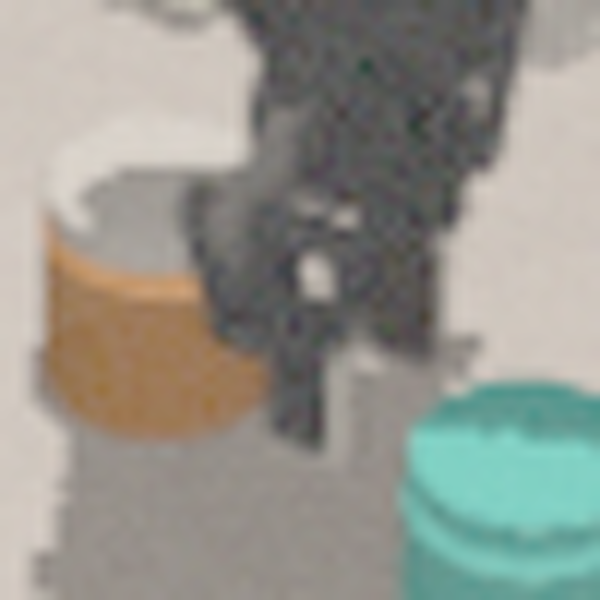

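Emit:
jog_arm:
  motion:
    - {"gripper":40,"tx":0,"ty":2,"tz":0,"ax":0,"ay":0,"az":0}
    - {"gripper":40,"tx":0,"ty":0,"tz":0,"ax":0,"ay":0,"az":0}

```text
clock: 6.25
tcp_pos: [0.4421, 0.0895, 0.0022]
orientation: [-1.268, 1.114, -1.114]
contact_force: [0.0, 0.4, -0.0]
grip_width: 0.0398
```

Emit:
jog_arm:
  motion:
    - {"gripper":40,"tx":0,"ty":2,"tz":0,"ax":0,"ay":0,"az":0}
    - {"gripper":40,"tx":0,"ty":0,"tz":0,"ax":0,"ay":0,"az":0}

```text
clock: 6.45
tcp_pos: [0.4421, 0.0894, 0.0002]
orientation: [-1.268, 1.114, -1.114]
contact_force: [0.1, -0.7, 0.2]
grip_width: 0.0401
```

Emit:
jog_arm:
  motion:
    - {"gripper":40,"tx":0,"ty":2,"tz":0,"ax":0,"ay":0,"az":0}
    - {"gripper":40,"tx":0,"ty":0,"tz":0,"ax":0,"ay":0,"az":0}

```text
clock: 6.65
tcp_pos: [0.4421, 0.0895, -0.0018]
orientation: [-1.268, 1.114, -1.114]
contact_force: [0.3, -0.5, -0.3]
grip_width: 0.0403
```

Emit:
jog_arm:
  motion:
    - {"gripper":40,"tx":0,"ty":-4,"tz":5,"ax":0,"ay":0,"az":0}
    - {"gripper":40,"tx":0,"ty":0,"tz":9,"ax":0,"ay":0,"az":0}
    - {"gripper":40,"tx":0,"ty":0,"tz":8,"ax":0,"ay":0,"az":0}
    - {"gripper":40,"tx":0,"ty":0,"tz":7,"ax":0,"ay":0,"az":0}
    - {"gripper":40,"tx":2,"ty":0,"tz":7,"ax":0,"ay":0,"az":0}
    - {"gripper":40,"tx":4,"ty":0,"tz":7,"ax":0,"ay":0,"az":0}
    - {"gripper":40,"tx":5,"ty":0,"tz":7,"ax":0,"ay":0,"az":0}
    - {"gripper":40,"tx":5,"ty":0,"tz":7,"ax":0,"ay":0,"az":0}
    - {"gripper":40,"tx":5,"ty":0,"tz":7,"ax":0,"ay":0,"az":0}
    - {"gripper":40,"tx":4,"ty":0,"tz":5,"ax":0,"ay":0,"az":0}
    - {"gripper":40,"tx":0,"ty":0,"tz":0,"ax":0,"ay":0,"az":0}

```text
clock: 7.75
tcp_pos: [0.515, 0.0726, 0.0024]
orientation: [-1.266, 1.114, -1.116]
contact_force: [-0.4, 0.1, -1.7]
grip_width: 0.0402
```

```bash
cat > look.py <<'E'
from plan import *
import sys
k=sys.argv[1]
o,M=st(); print(M[:,1].round(3))
a=vision.grab_frame("side");c=a[160:270,215:375]
c=(255*(np.clip(c/255.,0,1))**.6).astype('uint8');cv2.imwrite(f"pics/s{k}.png",cv2.resize(c,None,fx=5,fy=5,interpolation=cv2.INTER_CUBIC)[...,::-1])
if len(sys.argv)>2:
    a=vision.grab_frame("top");crop(a,230,145,380,245,5,f"pics/t{k}.png")
E
python3 look.py 8 t
```

```text
t 7.75 tcp [0.515  0.0726 0.0024] rail [-0.1174  0.0076  0.0024] F [-0.4  0.1 -1.7] w 0.0402
[ 0.001 -0.    -1.   ]
```

View pics/s8.png

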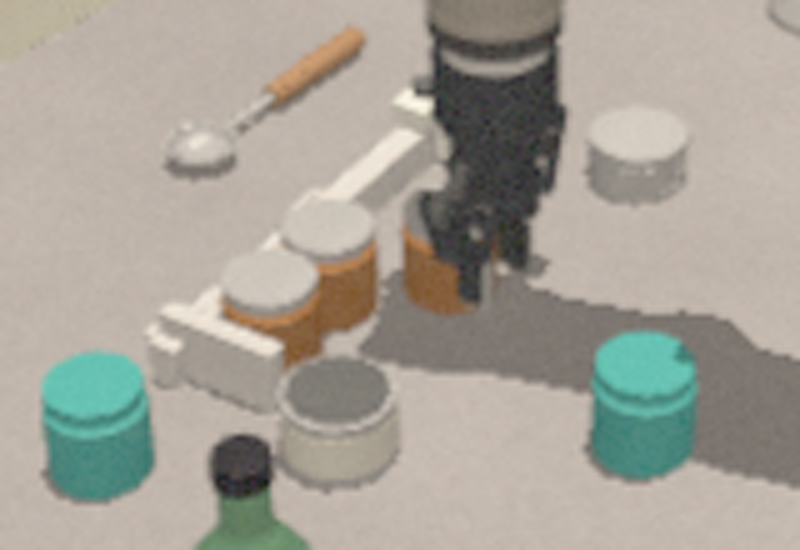

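View pics/t8.png

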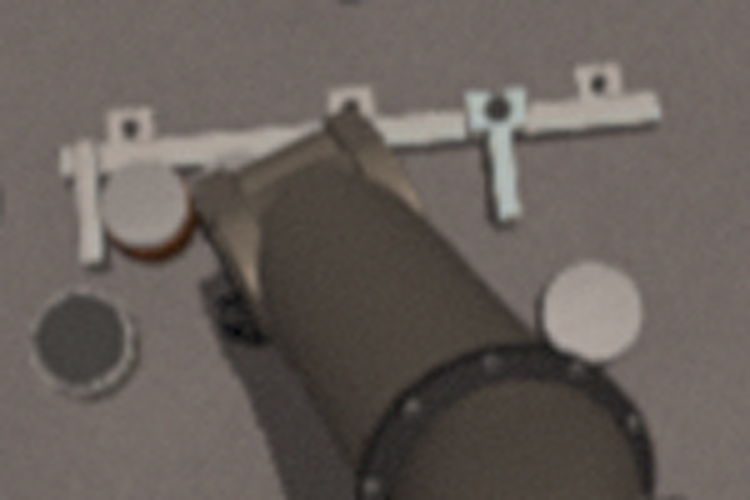

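Emit:
jog_arm:
  motion:
    - {"gripper":40,"tx":5,"ty":0,"tz":6,"ax":0,"ay":0,"az":0}
    - {"gripper":40,"tx":5.5,"ty":0,"tz":7,"ax":0,"ay":0,"az":0}
    - {"gripper":40,"tx":5.5,"ty":0,"tz":7,"ax":0,"ay":0,"az":0}
    - {"gripper":40,"tx":5.5,"ty":0,"tz":7,"ax":0,"ay":0,"az":0}
    - {"gripper":40,"tx":5.5,"ty":0,"tz":7,"ax":0,"ay":0,"az":0}
    - {"gripper":40,"tx":5,"ty":0,"tz":6,"ax":0,"ay":0,"az":0}
    - {"gripper":40,"tx":0,"ty":0,"tz":4,"ax":0,"ay":0,"az":0}
    - {"gripper":40,"tx":0,"ty":0,"tz":0,"ax":0,"ay":0,"az":0}

```text
clock: 8.65
tcp_pos: [0.5623, 0.0473, 0.0024]
orientation: [-1.267, 1.114, -1.115]
contact_force: [-1.0, -0.6, 0.6]
grip_width: 0.04
```

```bash
python3 look.py 9
```

```text
t 8.65 tcp [0.5623 0.0473 0.0024] rail [-0.0737 -0.0236  0.0024] F [-1.  -0.6  0.6] w 0.04
[ 0.001  0.    -1.   ]
```

View pics/s9.png

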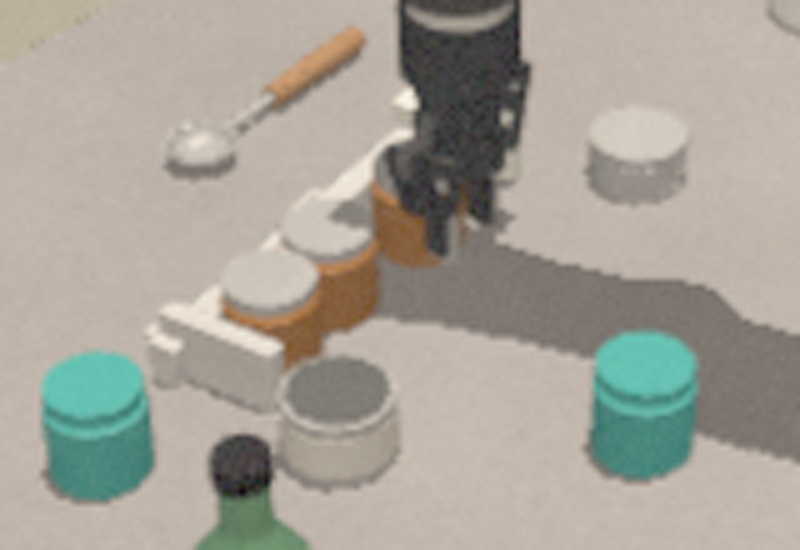

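Now straight to the rail in small steps, watching force.

Emit:
jog_arm:
  motion:
    - {"gripper":40,"tx":0,"ty":0,"tz":3,"ax":0,"ay":0,"az":0}
    - {"gripper":40,"tx":0,"ty":0,"tz":3,"ax":0,"ay":0,"az":0}
    - {"gripper":40,"tx":0,"ty":0,"tz":2,"ax":0,"ay":0,"az":0}
    - {"gripper":40,"tx":0,"ty":0,"tz":0,"ax":0,"ay":0,"az":0}

```text
clock: 9.1
tcp_pos: [0.5699, 0.0488, 0.0025]
orientation: [-1.267, 1.113, -1.114]
contact_force: [-1.4, -0.7, 0.6]
grip_width: 0.04
```

Emit:
jog_arm:
  motion:
    - {"gripper":40,"tx":0,"ty":0,"tz":2,"ax":0,"ay":0,"az":0}
    - {"gripper":40,"tx":0,"ty":0,"tz":0,"ax":0,"ay":0,"az":0}

```text
clock: 9.3
tcp_pos: [0.5717, 0.0489, 0.0024]
orientation: [-1.267, 1.114, -1.114]
contact_force: [-0.4, 0.0, -0.2]
grip_width: 0.0399
```

Emit:
jog_arm:
  motion:
    - {"gripper":40,"tx":0,"ty":0,"tz":2,"ax":0,"ay":0,"az":0}
    - {"gripper":40,"tx":0,"ty":0,"tz":0,"ax":0,"ay":0,"az":0}

```text
clock: 9.5
tcp_pos: [0.5735, 0.049, 0.0024]
orientation: [-1.267, 1.114, -1.114]
contact_force: [-1.3, 1.0, 0.2]
grip_width: 0.04
```

```bash
python3 look.py 10 t
```

```text
t 9.5 tcp [0.5735 0.049  0.0024] rail [-0.0624 -0.0234  0.0024] F [-1.3  1.   0.2] w 0.04
[-0. -0. -1.]
```

View pics/s10.png

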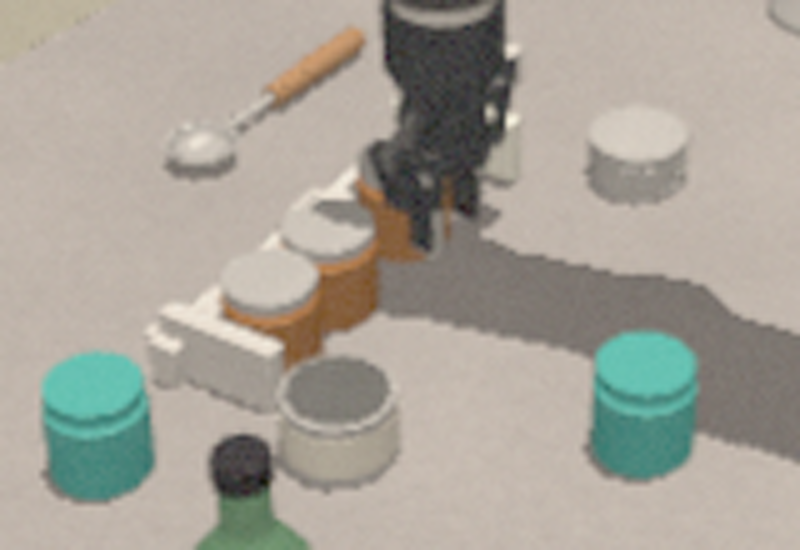

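View pics/t10.png

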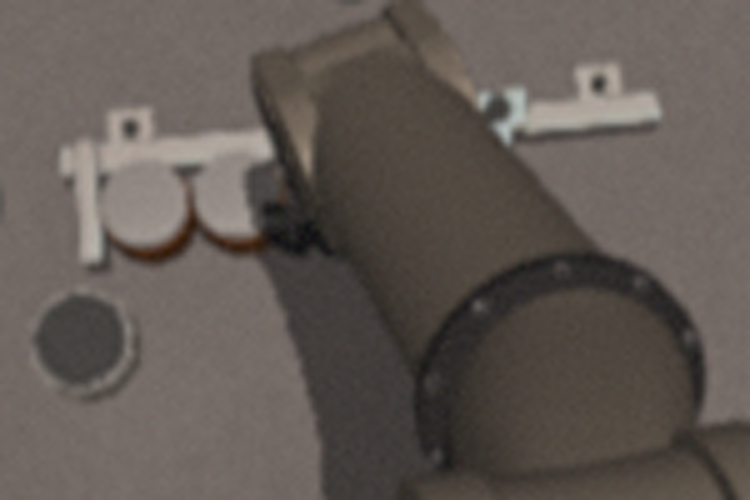

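Emit:
jog_arm:
  motion:
    - {"gripper":40,"tx":0,"ty":0,"tz":1.5,"ax":0,"ay":0,"az":0}
    - {"gripper":40,"tx":0,"ty":0,"tz":0,"ax":0,"ay":0,"az":0}

```text
clock: 9.8
tcp_pos: [0.5737, 0.049, 0.0022]
orientation: [-1.27, 1.115, -1.113]
contact_force: [-4.6, -0.9, 3.4]
grip_width: 0.04
```

Emit:
jog_arm:
  motion:
    - {"gripper":40,"tx":0,"ty":0,"tz":1.5,"ax":0,"ay":0,"az":0}
    - {"gripper":40,"tx":0,"ty":0,"tz":0,"ax":0,"ay":0,"az":0}

```text
clock: 10.0
tcp_pos: [0.5738, 0.049, 0.002]
orientation: [-1.272, 1.117, -1.112]
contact_force: [-9.2, -0.6, 6.4]
grip_width: 0.0398
```

Emit:
jog_arm:
  motion:
    - {"gripper":40,"tx":0,"ty":0,"tz":1.5,"ax":0,"ay":0,"az":0}
    - {"gripper":40,"tx":0,"ty":0,"tz":0,"ax":0,"ay":0,"az":0}

```text
clock: 10.2
tcp_pos: [0.5739, 0.049, 0.0018]
orientation: [-1.274, 1.118, -1.111]
contact_force: [-12.4, -1.0, 8.7]
grip_width: 0.04
```

Emit:
jog_arm:
  motion:
    - {"gripper":40,"tx":0,"ty":0,"tz":-5,"ax":0,"ay":0,"az":0}
    - {"gripper":40,"tx":0,"ty":0,"tz":-10,"ax":0,"ay":0,"az":0}
    - {"gripper":40,"tx":0,"ty":0,"tz":-20,"ax":0,"ay":0,"az":0}
    - {"gripper":20,"tx":0,"ty":-20,"tz":-10,"ax":0,"ay":0,"az":0}
    - {"gripper":0,"tx":5,"ty":-40,"tz":0,"ax":0,"ay":0,"az":0}
    - {"gripper":0,"tx":20,"ty":-40,"tz":0,"ax":0,"ay":0,"az":0}
    - {"gripper":0,"tx":30,"ty":-15,"tz":0,"ax":0,"ay":0,"az":0}
    - {"gripper":0,"tx":35,"ty":0,"tz":5,"ax":0,"ay":0,"az":0}
    - {"gripper":0,"tx":35,"ty":0,"tz":10,"ax":0,"ay":0,"az":0}
    - {"gripper":0,"tx":20,"ty":0,"tz":10,"ax":0,"ay":0,"az":0}
    - {"gripper":0,"tx":0,"ty":0,"tz":0,"ax":0,"ay":0,"az":0}

```text
clock: 11.3
tcp_pos: [0.5782, -0.1011, 0.1177]
orientation: [-1.265, 1.115, -1.121]
contact_force: [-0.1, 0.6, -0.1]
grip_width: 0.0002
```

```bash
python3 look.py 11 t; python3 -c "
from h import *; print(get_obs()['joints'].round(3))"
```

```text
t 11.3 tcp [ 0.5782 -0.1011  0.1177] rail [-0.0771 -0.1729  0.1177] F [-0.1  0.6 -0.1] w 0.0002
[ 0.003 -0.002 -1.   ]
[ 0.269  0.461 -0.269  1.854  0.158  0.847 -1.522]
```

View pics/s11.png

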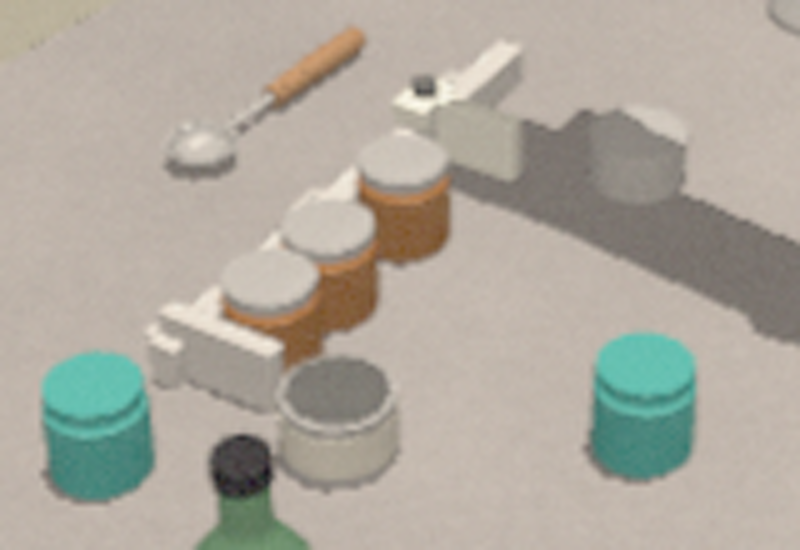

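View pics/t11.png

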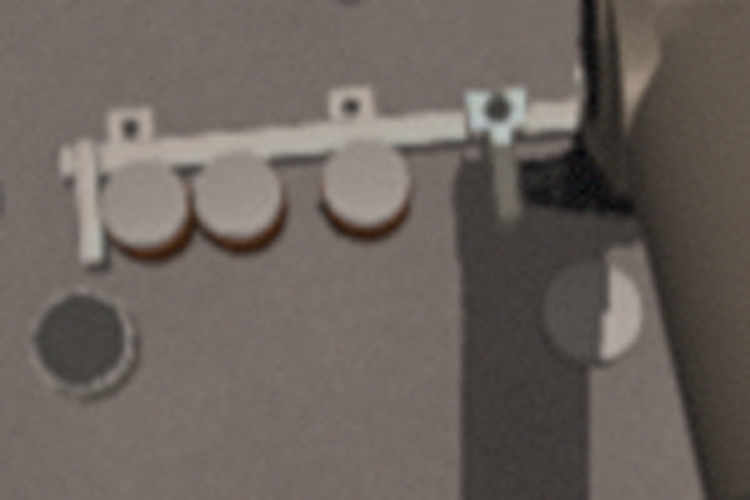

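```bash
python3 - <<'E'
from plan import *
o,M=st()
a=vision.grab_frame("side");c=a[90:200,270:400]
c=(255*(np.clip(c/255.,0,1))**.45).astype('uint8');cv2.imwrite("pics/s12.png",cv2.resize(c,None,fx=6,fy=6,interpolation=cv2.INTER_CUBIC)[...,::-1])
for dz in(0,.013,.06):
  print(((proj("side",o["tcp_pos"]+[0,0,dz])-[270,90])*6).round(),((proj("top",o["tcp_pos"]+[0,0,dz])-[230,145])*5).round())
E
```

```text
t 11.4 tcp [ 0.5767 -0.0968  0.1173] rail [-0.0781 -0.1684  0.1173] F [-0.3 -0.1  0.2] w 0.0
[365. 419.] [603. 211.]
[365. 398.] [606. 206.]
[367. 322.] [615. 188.]
```

View pics/s12.png

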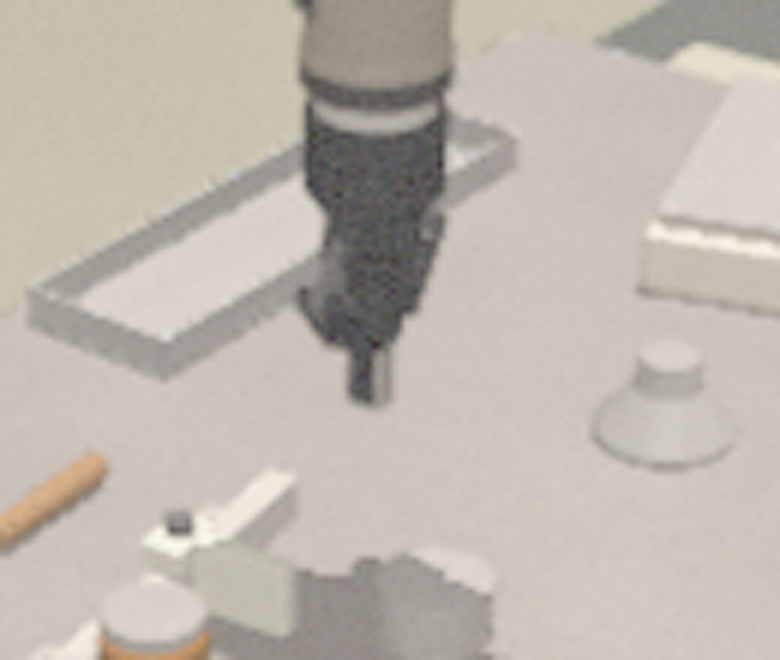

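Emit:
jog_arm:
  motion:
    - {"gripper":0,"tx":0,"ty":0,"tz":18,"ax":0,"ay":0,"az":0}
    - {"gripper":0,"tx":0,"ty":10,"tz":20,"ax":0,"ay":0,"az":0}
    - {"gripper":0,"tx":0,"ty":25,"tz":10,"ax":0,"ay":0,"az":0}
    - {"gripper":0,"tx":0,"ty":30,"tz":0,"ax":0,"ay":0,"az":0}
    - {"gripper":0,"tx":0,"ty":25,"tz":0,"ax":0,"ay":0,"az":0}
    - {"gripper":0,"tx":0,"ty":10,"tz":0,"ax":0,"ay":0,"az":0}
    - {"gripper":0,"tx":0,"ty":5,"tz":0,"ax":0,"ay":0,"az":0}
    - {"gripper":0,"tx":0,"ty":0,"tz":0,"ax":0,"ay":0,"az":0}

```text
clock: 12.25
tcp_pos: [0.6244, -0.0899, 0.0127]
orientation: [-1.267, 1.113, -1.113]
contact_force: [-0.1, 0.1, 0.4]
grip_width: 0.0001
```

```bash
python3 look.py 13
```

```text
t 12.25 tcp [ 0.6244 -0.0899  0.0127] rail [-0.0299 -0.1677  0.0127] F [-0.1  0.1  0.4] w 0.0001
[ 0.  0. -1.]
```

View pics/s13.png

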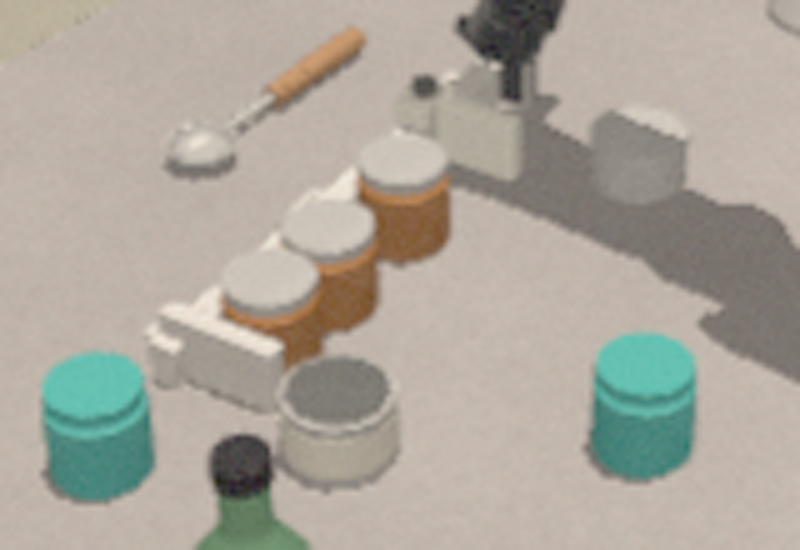

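```bash
python3 - <<'E'
from plan import *
for X in(-.03,-.05):
  for z in(.022,.05): print(X,z,((proj("side",r2w(X,-.168,z))-[215,160])*5).round())
E
```

```text
-0.03 0.022 [516. 101.]
-0.03 0.05 [516.  67.]
-0.05 0.022 [541. 109.]
-0.05 0.05 [541.  75.]
```

Emit:
jog_arm:
  motion:
    - {"gripper":0,"tx":-5,"ty":3,"tz":0,"ax":0,"ay":0,"az":0}
    - {"gripper":0,"tx":-10,"ty":0,"tz":0,"ax":0,"ay":0,"az":0}
    - {"gripper":0,"tx":-8,"ty":0,"tz":0,"ax":0,"ay":0,"az":0}
    - {"gripper":0,"tx":-5,"ty":0,"tz":0,"ax":0,"ay":0,"az":0}
    - {"gripper":0,"tx":-5,"ty":0,"tz":0,"ax":0,"ay":0,"az":0}
    - {"gripper":0,"tx":-6,"ty":0,"tz":0,"ax":0,"ay":0,"az":0}
    - {"gripper":0,"tx":-6,"ty":0,"tz":0,"ax":0,"ay":0,"az":0}
    - {"gripper":0,"tx":-6,"ty":0,"tz":0,"ax":0,"ay":0,"az":0}
    - {"gripper":0,"tx":-4,"ty":0,"tz":0,"ax":0,"ay":0,"az":0}
    - {"gripper":0,"tx":0,"ty":0,"tz":0,"ax":0,"ay":0,"az":0}

```text
clock: 13.3
tcp_pos: [0.6173, -0.0349, 0.0095]
orientation: [-1.267, 1.113, -1.113]
contact_force: [0.4, -0.3, -0.9]
grip_width: -0.0001
```

```bash
python3 look.py 14 t
```

```text
t 13.3 tcp [ 0.6173 -0.0349  0.0095] rail [-0.0298 -0.1122  0.0095] F [ 0.4 -0.3 -0.9] w -0.0001
[ 0.     0.001 -1.   ]
```

View pics/s14.png

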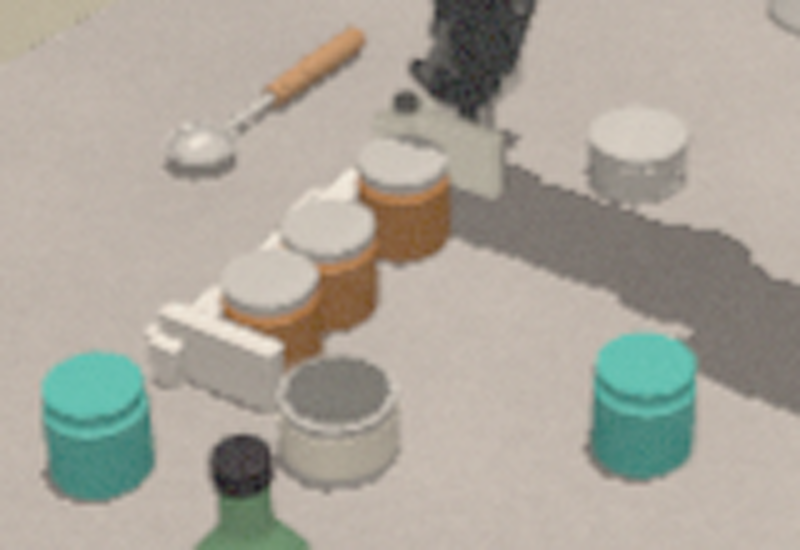

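View pics/t14.png

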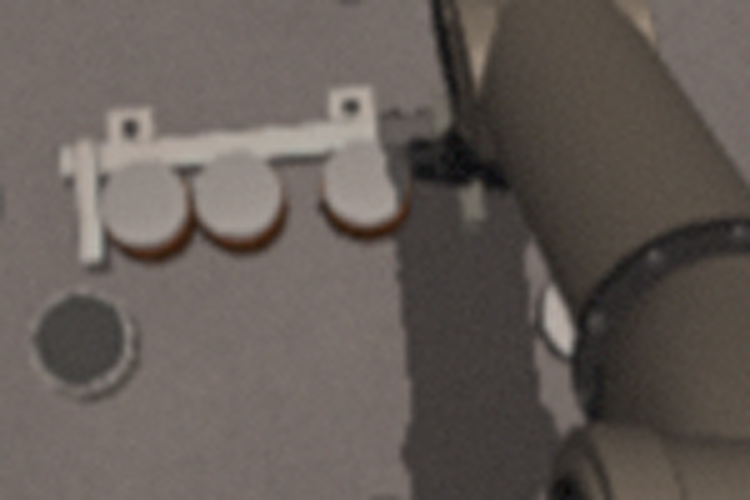

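Emit:
jog_arm:
  motion:
    - {"gripper":0,"tx":-4,"ty":0,"tz":0,"ax":0,"ay":0,"az":0}
    - {"gripper":0,"tx":-5,"ty":0,"tz":0,"ax":0,"ay":0,"az":0}
    - {"gripper":0,"tx":-5,"ty":0,"tz":0,"ax":0,"ay":0,"az":0}
    - {"gripper":0,"tx":-4,"ty":0,"tz":0,"ax":0,"ay":0,"az":0}
    - {"gripper":0,"tx":-4,"ty":0,"tz":0,"ax":0,"ay":0,"az":0}
    - {"gripper":0,"tx":-4,"ty":0,"tz":0,"ax":0,"ay":0,"az":0}
    - {"gripper":0,"tx":-4,"ty":0,"tz":0,"ax":0,"ay":0,"az":0}
    - {"gripper":0,"tx":-4,"ty":0,"tz":0,"ax":0,"ay":0,"az":0}
    - {"gripper":0,"tx":-4,"ty":0,"tz":0,"ax":0,"ay":0,"az":0}
    - {"gripper":0,"tx":-3,"ty":0,"tz":0,"ax":0,"ay":0,"az":0}
    - {"gripper":0,"tx":0,"ty":0,"tz":0,"ax":0,"ay":0,"az":0}

```text
clock: 14.5
tcp_pos: [0.6118, 0.0055, 0.0094]
orientation: [-1.267, 1.114, -1.113]
contact_force: [-1.2, -1.2, -0.7]
grip_width: 0.0
```

```bash
python3 look.py 15 t
```

```text
t 14.5 tcp [0.6118 0.0055 0.0094] rail [-0.03   -0.0715  0.0094] F [-1.2 -1.2 -0.7] w 0.0
[-0.     0.001 -1.   ]
```

View pics/s15.png

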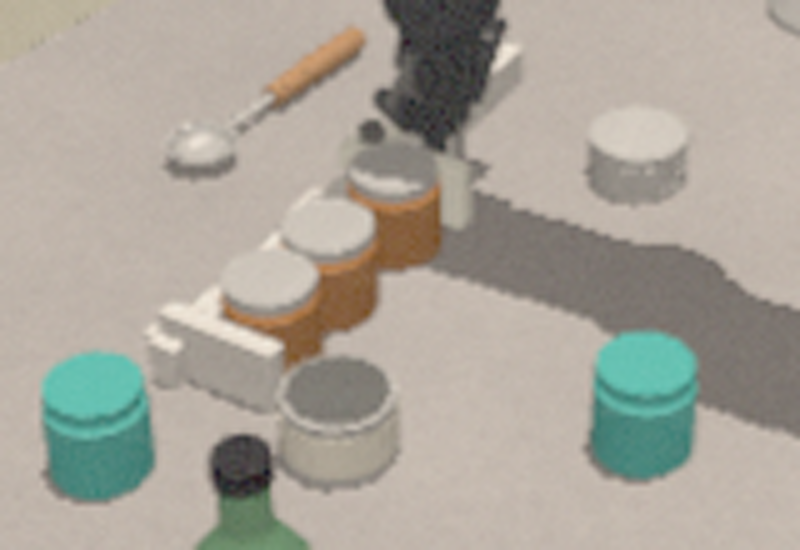

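View pics/t15.png

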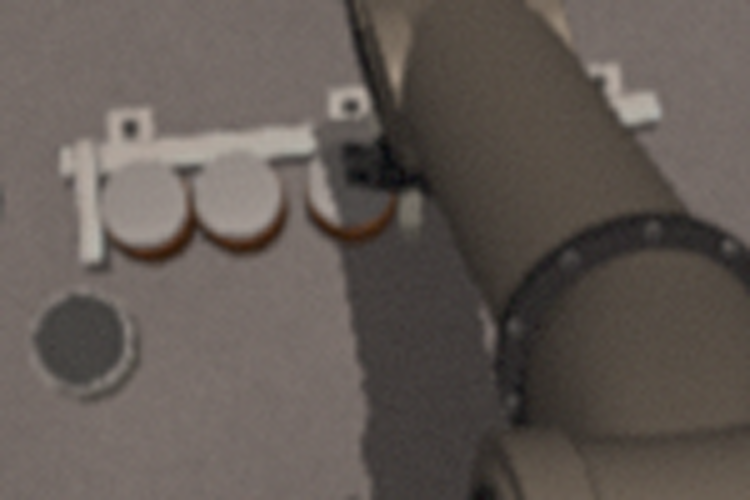

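Emit:
jog_arm:
  motion:
    - {"gripper":0,"tx":-3,"ty":0,"tz":0,"ax":0,"ay":0,"az":0}
    - {"gripper":0,"tx":-3,"ty":0,"tz":0,"ax":0,"ay":0,"az":0}
    - {"gripper":0,"tx":-3,"ty":0,"tz":0,"ax":0,"ay":0,"az":0}
    - {"gripper":0,"tx":-1.5,"ty":0,"tz":0,"ax":0,"ay":0,"az":0}
    - {"gripper":0,"tx":0,"ty":0,"tz":0,"ax":0,"ay":0,"az":0}

```text
clock: 15.1
tcp_pos: [0.6109, 0.0156, 0.0096]
orientation: [-1.267, 1.113, -1.113]
contact_force: [0.5, -2.4, 0.9]
grip_width: 0.0001
```

Emit:
jog_arm:
  motion:
    - {"gripper":0,"tx":-1.5,"ty":0,"tz":0,"ax":0,"ay":0,"az":0}
    - {"gripper":0,"tx":0,"ty":0,"tz":0,"ax":0,"ay":0,"az":0}

```text
clock: 15.3
tcp_pos: [0.6107, 0.0167, 0.0096]
orientation: [-1.267, 1.113, -1.114]
contact_force: [1.2, -2.1, 1.3]
grip_width: -0.0002
```

Emit:
jog_arm:
  motion:
    - {"gripper":0,"tx":-1.5,"ty":0,"tz":0,"ax":0,"ay":0,"az":0}
    - {"gripper":0,"tx":0,"ty":0,"tz":0,"ax":0,"ay":0,"az":0}

```text
clock: 15.5
tcp_pos: [0.6105, 0.0182, 0.0096]
orientation: [-1.267, 1.113, -1.114]
contact_force: [1.0, -4.1, 1.6]
grip_width: 0.0
```

Emit:
jog_arm:
  motion:
    - {"gripper":0,"tx":-1.5,"ty":0,"tz":0,"ax":0,"ay":0,"az":0}
    - {"gripper":0,"tx":0,"ty":0,"tz":0,"ax":0,"ay":0,"az":0}

```text
clock: 15.7
tcp_pos: [0.6104, 0.0195, 0.0096]
orientation: [-1.267, 1.113, -1.114]
contact_force: [1.9, -3.8, 1.9]
grip_width: 0.0002
```

```bash
python3 look.py 16 t
```

```text
t 15.7 tcp [0.6104 0.0195 0.0096] rail [-0.0297 -0.0574  0.0096] F [ 1.9 -3.8  1.9] w 0.0002
[ 0.001 -0.    -1.   ]
```

View pics/s16.png

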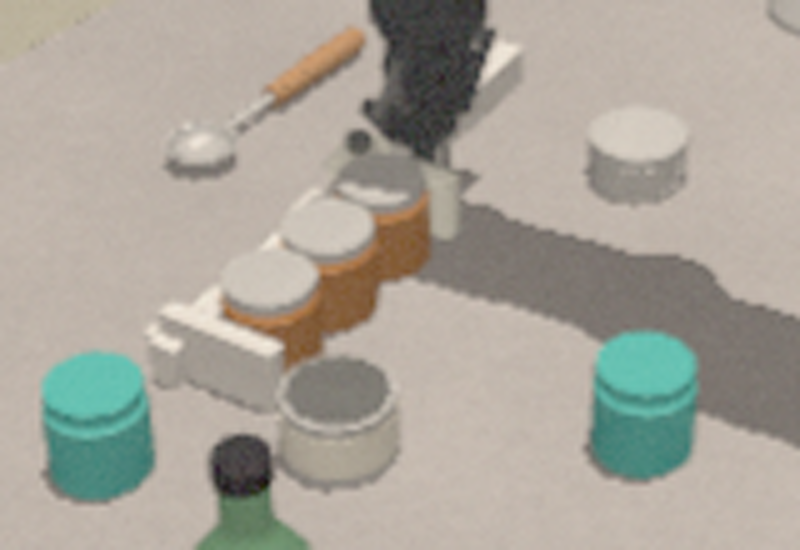

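View pics/t16.png

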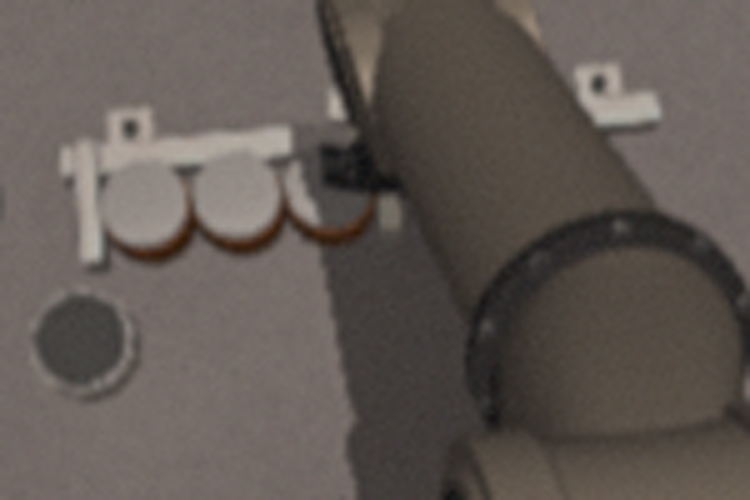

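Emit:
jog_arm:
  motion:
    - {"gripper":0,"tx":-1.2,"ty":0,"tz":0,"ax":0,"ay":0,"az":0}
    - {"gripper":0,"tx":0,"ty":0,"tz":0,"ax":0,"ay":0,"az":0}

```text
clock: 16.0
tcp_pos: [0.6103, 0.02, 0.0096]
orientation: [-1.267, 1.113, -1.115]
contact_force: [2.6, -4.7, 2.1]
grip_width: 0.0002
```

Emit:
jog_arm:
  motion:
    - {"gripper":0,"tx":-1.2,"ty":0,"tz":0,"ax":0,"ay":0,"az":0}
    - {"gripper":0,"tx":0,"ty":0,"tz":0,"ax":0,"ay":0,"az":0}

```text
clock: 16.2
tcp_pos: [0.6103, 0.0201, 0.0096]
orientation: [-1.268, 1.113, -1.116]
contact_force: [2.1, -6.2, 2.5]
grip_width: -0.0
```

Emit:
jog_arm:
  motion:
    - {"gripper":0,"tx":-1.2,"ty":0,"tz":0,"ax":0,"ay":0,"az":0}
    - {"gripper":0,"tx":0,"ty":0,"tz":0,"ax":0,"ay":0,"az":0}

```text
clock: 16.4
tcp_pos: [0.6103, 0.0202, 0.0096]
orientation: [-1.268, 1.113, -1.118]
contact_force: [1.3, -9.8, 2.1]
grip_width: -0.0002
```

Emit:
jog_arm:
  motion:
    - {"gripper":0,"tx":4,"ty":0,"tz":0,"ax":0,"ay":0,"az":0}
    - {"gripper":0,"tx":10,"ty":0,"tz":0,"ax":0,"ay":0,"az":0}
    - {"gripper":0,"tx":15,"ty":0,"tz":0,"ax":0,"ay":0,"az":0}
    - {"gripper":0,"tx":5,"ty":-20,"tz":0,"ax":0,"ay":0,"az":0}
    - {"gripper":0,"tx":0,"ty":-40,"tz":0,"ax":0,"ay":0,"az":0}
    - {"gripper":0,"tx":10,"ty":-40,"tz":0,"ax":0,"ay":0,"az":0}
    - {"gripper":0,"tx":30,"ty":-20,"tz":0,"ax":0,"ay":0,"az":0}
    - {"gripper":0,"tx":40,"ty":0,"tz":0,"ax":0,"ay":0,"az":0}
    - {"gripper":0,"tx":40,"ty":0,"tz":0,"ax":0,"ay":0,"az":0}
    - {"gripper":0,"tx":40,"ty":0,"tz":0,"ax":0,"ay":0,"az":0}
    - {"gripper":0,"tx":20,"ty":0,"tz":0,"ax":0,"ay":0,"az":0}
    - {"gripper":0,"tx":0,"ty":0,"tz":0,"ax":0,"ay":0,"az":0}

```text
clock: 17.6
tcp_pos: [0.636, -0.1953, 0.1288]
orientation: [-1.267, 1.119, -1.12]
contact_force: [0.5, -0.8, 0.0]
grip_width: -0.0001
```

```bash
python3 look.py 17 t; python3 - <<'E'
from h import *
a=cv2.imread("pics/t17.png")
E
```

```text
t 17.6 tcp [ 0.636  -0.1953  0.1288] rail [-0.032  -0.2736  0.1288] F [ 0.5 -0.8  0. ] w -0.0001
[-0.001 -0.002 -1.   ]
```

View pics/s17.png

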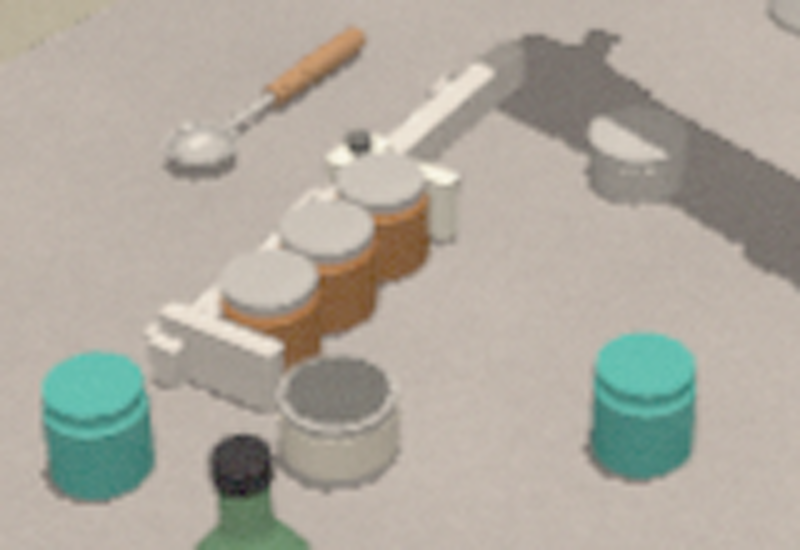

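View pics/t17.png

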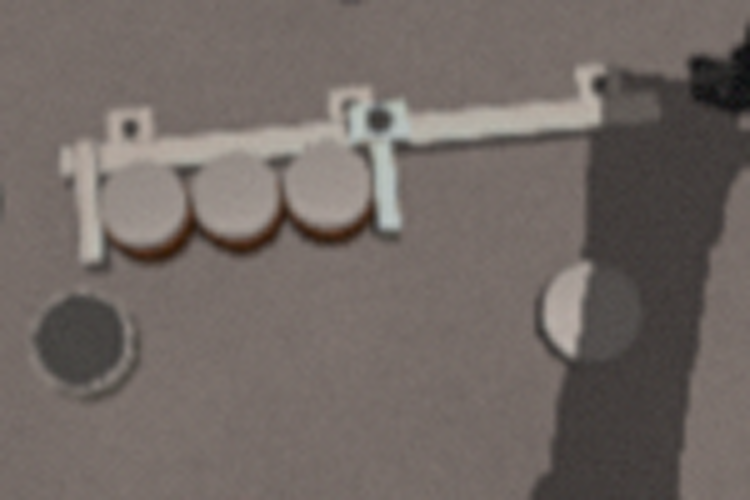

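```bash
python3 -c "
from bench import ticket; print(ticket.hand_in())"
```

```text
the job is handed in; nothing more can be done
None
```

I handed the job in at about 17.7 s on the robot's clock, well inside the 51 s limit. No verdict comes back.

**What I did:** I pushed the amber stray jar across the worktop into the gap, using the half-open fingers as a fork, until it met the rail (force about 12 N). Then I pushed the stop's outer face with the closed fingers until it no longer moved (about 10 N). I backed the arm off so it touches nothing.

**Last checks:**
- **Jars:** the three lids lie on a straight line along the rail in the top view. They are evenly spaced at 92 and 90 px in the enlarged crop, which fits touching jars. All three look upright.
- **Stop:** it moved about 78 mm, putting its travel at about 0.11 m, where the row should be tight.
- **Other things:** the tin, lid stack, spoon and turquoise jars are where they were. I did not recheck the bowl, the funnel or most of the oil bottle in the last pictures.

**What disagreed:**
- **Finger height:** the fingertips stood 20–25 mm higher in the side camera than the reported tool position implies. Lowering the tool gave no contact even below z = 0, so I went by the camera for height.
- **Cameras:** the two cameras also differed by up to about 8 mm on object positions. The contact forces at the rail and the row settled the final positions.

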